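# Put stray stationery back in its stock trays

## Robot

A 6-joint arm with a two-finger parallel gripper is mounted at the origin on the work surface. World frame = base frame: x ahead of the robot, y to its left, z up, the work surface at z = 0. Lengths are in mm, angles in rad, forces in N, time in s.
With the tool pointing down it reaches from about 275 to 750 mm from the base axis. Payload 10.2 kg.
Tool frame: the origin (TCP) lies at the very end of the fingers, on their centre line; the grasp point (between the pads) lies 19 mm behind it; x points along the fingers, y is the direction in which the jaws open and shut, and the axes are right-handed (so a half turn about x gives the same grasp; the last joint's range is limited). The gripper opens to 85 mm and grips with 20 to 120 N. Pads are 22 mm wide; open, the fingers measure 114 mm over their backs; the gripper's body (76 mm by 85 mm) begins 54 mm behind the grasp point. The pads swing forward as they close: fully open they stand 13 mm farther back than shut.
Start: joints at [1.034, 0.313, 1.498, -0, 1.331, -0.223], TCP at [162.067, 499.365, 231.294] pointing down, gripper open.
Joint ranges: [-2.94, 2.94], [-0.97, 2.17], [0.19, 2.56], [-1.23, 4.37], [0.02, 3.11], [-2.88, 2.88]. Speed limits (rad/s): [2.39, 2.39, 3.01, 3.14, 3.14, 3.14].

## Interface

Orientations are given as a unit quaternion [w, x, y, z].
In Python, from rig import ctrl, viewer, finish_job gives the robot as it stands.
- The arm moves only by the tool carry_out, never from a script. Its argument "targets" is a list of rows, each an object of numbers: "x", "y", "z": the shift along the world's x, y, z in m; "ax", "ay", "az": the turn, a rotation vector about the world's x, y, z in rad; "hand": the opening, from -1 (shut) to 1 (fully open). A call has 1 to 5 rows; each row is the pose to reach, as a shift and turn from the pose commanded when the call began; what a row does not reach only later rows make up. A row lasts 1/8 s, in which the tool goes at most 62.5 mm and 10.7 degrees, less where a joint would pass 70% of its speed; a pose out of reach is approached as far as the arm can. A call with a gripper value outside its range is refused whole. The fingers move at their own pace and stop on an object; "grip_force" is the grip in N (left out, the last holds). Time passes only in rows, so rows that repeat a pose let the fingers close. It gives the time, the measured TCP pose, the force and the opening at its end, in the units of the state.
- ctrl.sense(): the state, without advancing time (a new reading comes with each control period).
- viewer.capture(name): name is "side" or "top" or "wrist"; returns the picture (384x512x3 uint8, blue, green, red); there is no depth.
- viewer.camera_info(name): a dict with "fx", "fy", "cx", "cy" (pixels), "R" (3x3) and "t" (3): a world point X has camera coordinates R X + t. Camera axes: x right, y down, z forward; pixel columns grow to the right and rows downward; lengths in mm; the calibration is good to about 2 mm. A picture is of the moment at which its call begins: read the wrist's pose just before it. camera_info takes no time and is no camera call; for the wrist camera it gives the pose at the moment of the call.
- finish_job(): hands the job in, once; it reports no verdict.
The state is a dict: "time_s": time; "joints": joint angles; "dq": joint speeds; "tau": joint torques, N m; "eef_pos": TCP position; "ee_rot": TCP orientation; "force": force on the tool from outside, world axes, zero at the start; "wrist_torque": the same for the moment, N m; "grip_width": opening from 0.0 (shut) to 1.0 (fully open).
Only numpy, scipy, OpenCV 4.12 (cv2) and the standard library are available. Lean on these libraries where they do the work, as an engineer would, in place of code of your own. Each camera call takes 0.05 s, during which the arm holds its last target. There are 200 camera calls.

## Task

Customers have left five items on the shop counter: two round metal tins, two paper memo pads and a slim black pencil box. Put each one back into the empty front bay of the tray whose rear compartment holds the same kind of goods, lying flat on the bay's floor, the same way up as it is now, and not on top of one another. Leave the ink bottle and the counter bell standing where they are.

Things in the scene. Friction and masses are not known exactly. Their poses are not given: they have to be found in the camera images.
- tin_wide: The wide, low round tin of bare metal, diameter 54 mm, 28 mm high, about 80 g. Origin: centre of its underside; z up. Stands loose on the table, among the other goods.
- tin_tall: The narrow, tall round tin of bare metal, diameter 40 mm, 36 mm high, about 70 g. Origin: centre of its underside; z up. Stands loose on the table, among the other goods.
- pad_thick: The thick memo pad: a white paper block with brown card covers and a white band, 44 mm (its x) by 56 mm (its y), 34 mm high, rigid, about 80 g. Any yaw. Origin: centre of its underside; z up. Stands loose on the table, among the other goods.
- pad_thin: The thin memo pad: like the thick one but smaller, 36 mm (its x) by 48 mm (its y), 22 mm high, rigid, about 50 g. Any yaw. Origin: centre of its underside; z up. Stands loose on the table, among the other goods.
- pencil_box: Slim black card box of short pencils with a white band, 28 mm (its x) by 105 mm (its y, the long side), 24 mm high, rigid, about 60 g. Any yaw. It fits the bay only with its long side along the tray's y. Origin: centre of its underside; z up. Stands loose on the table, among the other goods.
- tray_tins: Fixed brown wooden tray, 152 x 168 mm, one of three alike. Origin: on the table below the middle of its empty front bay; x to the tray's rear (away from the robot, yaw up to 0.2), y along the bay. Floor top z 4 mm, wall tops z 14 mm, 4 mm thick. Bay inside: x -45 to 45, y -80 to 80 mm. Rear compartment (x 49 to 99 mm) full of fixed sample stock: three metal tins, 32 mm high.
- tray_pads: Fixed brown wooden tray, 152 x 168 mm, one of three alike. Origin: on the table below the middle of its empty front bay; x to the tray's rear (away from the robot, yaw up to 0.2), y along the bay. Floor top z 4 mm, wall tops z 14 mm, 4 mm thick. Bay inside: x -45 to 45, y -80 to 80 mm. Rear compartment (x 49 to 99 mm) full of fixed sample stock: two memo pads, 30 mm high.
- tray_boxes: Fixed brown wooden tray, 152 x 168 mm, one of three alike. Origin: on the table below the middle of its empty front bay; x to the tray's rear (away from the robot, yaw up to 0.2), y along the bay. Floor top z 4 mm, wall tops z 14 mm, 4 mm thick. Bay inside: x -45 to 45, y -80 to 80 mm. Rear compartment (x 49 to 99 mm) full of fixed sample stock: one black pencil box, 24 mm high.
- ink: Loose dark ink bottle with a black cap, diameter 48 mm, 56 mm high; a bystander between the goods and the trays. Origin: centre of its underside.
- bell: Loose steel counter bell on a black foot, diameter 58 mm, 44 mm high; a bystander between the goods and the trays. Origin: centre of its underside.

How it is judged:
By the outcome, as a careful person would: the job done as asked, in the order asked, and still so for the second after the job is handed in, with the robot touching nothing.
It also fails if it takes over 115 s, if anything falls off the work surface, if the arm or the gripper's body presses on something with over 40 N, if the wrist force passes 120 N, or if a joint passes its speed limit or range.

## Working session

There is one attempt and no reset: what is moved stays moved. The work goes in short steps, Python scripts to look and compute and a tool call to move; the robot and the scene stay as the last step left them, time stands still between calls to the robot, and variables do not carry over. Pictures are saved under pics/ and viewed, about 12 in all and at most 16, crops included, and the job is handed in when it is done.

Besides the shell and the picture viewer there is one more tool, called after "Emit:" as name(argument=value, ...), one argument or row to a line, values as JSON. carry_out: Moves the arm, as the interface text tells. Its arguments: {"type":"object","properties":{"targets":{"type":"array"},"grip_force":{"type":"number"}},"required":["targets"]}

```bash
ls; mkdir -p pics; python3 - <<'E'
from rig import ctrl, viewer
import cv2
s=ctrl.sense(); print({k:s[k] for k in ('time_s','eef_pos','ee_rot','grip_width')})
for n in ("top","side"):
    im=viewer.capture(n); cv2.imwrite(f"pics/{n}0.png",im)
    c=viewer.camera_info(n); print(n,c)
E
```

```text
pics
{'time_s': 0.0, 'eef_pos': array([161.92926472, 499.11747829, 230.7275188 ]), 'ee_rot': array([ 0.69825888,  0.11004416,  0.69858462, -0.11092496]), 'grip_width': 0.9989861973849513}
top {'fx': 422.31339210934436, 'fy': 422.31339210934436, 'cx': 253.27164933187797, 'cy': 195.79014491289192, 'R': array([[-0.02190848, -0.99972457, -0.00841425],
       [-0.98725733,  0.0229606 , -0.15746676],
       [ 0.15761659,  0.00485718, -0.98748844]]), 't': array([  11.9284438 ,  483.95883529, 1057.14327483])}
side {'fx': 433.0558685987549, 'fy': 433.0558685987549, 'cx': 256.807439761222, 'cy': 193.4959323968753, 'R': array([[ 0.98897056, -0.14806591,  0.00370435],
       [-0.11034502, -0.75324523, -0.64841776],
       [ 0.09879885,  0.64085732, -0.76127569]]), 't': array([-484.20782442,   69.64178537, 1123.28725039])}
```

```bash
python3 - <<'E'
import cv2
for n in("top","side"):
    im=cv2.imread(f"pics/{n}0.png"); cv2.imwrite(f"pics/{n}0b.png",cv2.resize(im,(800,600),interpolation=cv2.INTER_CUBIC))
E
```

```text
(no output)
```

View pics/top0b.png

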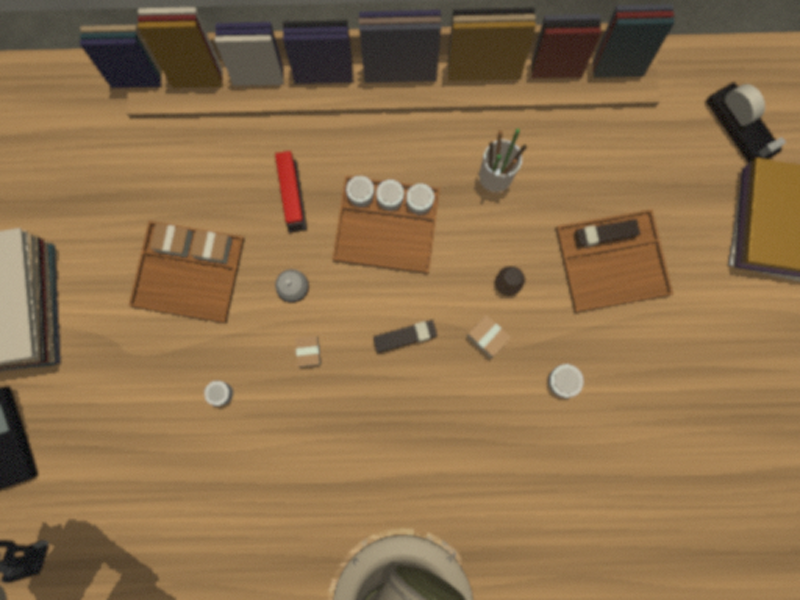

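View pics/side0b.png

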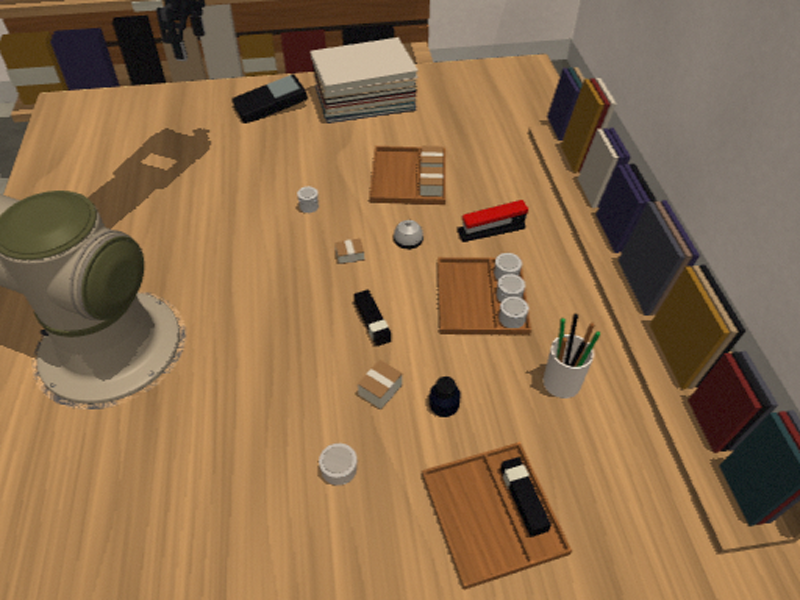

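The top view (800x600 scale) shows the pads tray at about (187,272), the tins tray at (387,225) and the boxes tray at (612,262). The goods are tin_tall (218,394), pad_thin (308,352), pencil box (405,336), pad_thick (488,338) and tin_wide (566,381). The bell is at (291,286) and the ink at (510,281). The side view shows the same layout.

```bash
cat > h.py <<'E'
import numpy as np, cv2
def ray(c,uv):
    uv=np.atleast_2d(np.asarray(uv,float)); R=np.array(c["R"]);t=np.array(c["t"])
    d=np.c_[(uv[:,0]-c["cx"])/c["fx"],(uv[:,1]-c["cy"])/c["fy"],np.ones(len(uv))]@R
    return -R.T@t,d
def onz(c,uv,z):
    o,d=ray(c,uv); return o+d*((z-o[2])/d[:,2])[:,None]
def tri(c1,u1,c2,u2):
    A=[];b=[]
    for c,u in((c1,u1),(c2,u2)):
        o,d=ray(c,u);d=d[0]/np.linalg.norm(d[0]);P=np.eye(3)-np.outer(d,d);A.append(P);b.append(P@o)
    X=np.linalg.solve(A[0]+A[1],b[0]+b[1]); 
    return X,[np.linalg.norm(P@X-q) for P,q in zip(A,b)][0]
def proj(c,X):
    p=np.array(c["R"])@X+c["t"]; return np.array([c["fx"]*p[0]/p[2]+c["cx"],c["fy"]*p[1]/p[2]+c["cy"]])
E
python3 - <<'E'
from h import *; from rig import viewer
T=viewer.camera_info("top");S=viewer.camera_info("side")
k=.64
P={"tin_tall":((218,393),(308,192)),"pad_thin":((308,351),(349,246)),"pencil":((405,335),(371,312)),"pad_thick":((488,337),(381,376)),"tin_wide":((566,381),(338,458)),"ink_cap":((510,276),(445,386)),
"bell":((291,284),(408,229)),
"tp_rl":((150,223),(416,147)),"tp_fl":((131,307),(376,147)),"tp_fr":((227,321),(370,202)),"tp_rr":((243,237),(445,203)),
"tt_fl":((334,262),(437,259)),"tt_fr":((428,272),(440,331)),"tt_rr":((438,188),(529,332)),
"tb_rl":((556,227),(519,446)),"tb_fl":((575,311),(423,472)),"tb_fr":((669,294),(466,586)),"tb_rr":((652,211),(570,549))}
for n,(a,b) in P.items():
    X,e=tri(T,np.array(a)*k,S,np.array(b)*k); print(n,X.round(),round(e,1),"R",np.hypot(*X[:2]).round())
for n in("top","side"):
    im=cv2.imread(f"pics/{n}0.png");hsv=cv2.cvtColor(im,cv2.COLOR_BGR2HSV)
    for q in P:
        p=(np.array(P[q][n=="side"])*k).astype(int); print(n,q,hsv[p[1],p[0]],end=";")
    print("wood",hsv[275,256],hsv[240,150],"bay",hsv[155,245],hsv[185,115])
E
```

```text
tin_tall [349. 294.  37.] 1.3 R 456.0
pad_thin [414. 149.  23.] 0.5 R 440.0
pencil [436. -13.  24.] 0.5 R 437.0
pad_thick [ 432. -150.   32.] 2.9 R 458.0
tin_wide [ 356. -276.   26.] 1.4 R 450.0
ink_cap [ 528. -190.   44.] 0.7 R 562.0
bell [529. 178.  23.] 0.4 R 558.0
tp_rl [607. 408.  45.] 26.7 R 731.0
tp_fl [500. 454.  10.] 2.6 R 675.0
tp_fr [470. 292.  -1.] 0.5 R 553.0
tp_rr [618. 266.   0.] 0.3 R 673.0
tt_fl [570. 106.   9.] 1.9 R 580.0
tt_fr [547. -56.   5.] 0.2 R 550.0
tt_rr [697. -78.   3.] 1.5 R 701.0
tb_rl [ 624. -282.    0.] 0.3 R 685.0
tb_fl [ 475. -305.    4.] 1.0 R 564.0
tb_fr [ 502. -468.    1.] 2.0 R 686.0
tb_rr [ 646. -446.   15.] 1.6 R 785.0
top tin_tall [ 23  31 167];top pad_thin [ 36  30 210];top pencil [17 54 75];top pad_thick [ 38  27 209];top tin_wide [ 20  35 181];top ink_cap [17 52 78];top bell [ 21  30 138];top tp_rl [ 15 151 130];top tp_fl [ 16 128 145];top tp_fr [ 16 129 117];top tp_rr [ 15 137 145];top tt_fl [ 16 124 125];top tt_fr [ 15 140 124];top tt_rr [ 14 136 144];top tb_rl [ 16 128 136];top tb_fl [ 15 142 106];top tb_fr [ 14 143 128];top tb_rr [ 15 146 147];wood [ 16 122 153] [ 16 127 165] bay [ 14 154 151] [ 14 160 142]
side tin_tall [ 20  31 165];side pad_thin [ 18  47 213];side pencil [140 128   6];side pad_thick [ 19  47 212];side tin_wide [ 17  43 166];side ink_cap [75 24 21];side bell [ 18  32 200];side tp_rl [ 14 164 137];side tp_fl [ 14 154 144];side tp_fr [ 15 137 132];side tp_rr [ 14 172  83];side tt_fl [ 16 135 183];side tt_fr [ 14 147  87];side tt_rr [ 14 172  92];side tb_rl [ 14 180 129];side tb_fl [ 14 151 125];side tb_fr [ 15 167  93];side tb_rr [ 13 174 169];wood [ 16 134 183] [ 15 133 165] bay [ 15 132 186] [ 15 133 174]
```

Emit:
carry_out(
  targets=[
    {"x":0.04,"y":-0.04,"z":0,"hand":1},
    {"x":0.08,"y":-0.085,"z":0,"hand":1},
    {"x":0.12,"y":-0.13,"z":0,"hand":1},
    {"x":0.155,"y":-0.17,"z":-0.01,"hand":1},
    {"x":0.187,"y":-0.205,"z":-0.02,"hand":1},
  ],
)

```text
invalid input at $.targets[0]: expected keys x, y, z, ax, ay, az, hand
```

```bash
cat >> h.py <<'E'
def snap(out):
    from rig import ctrl,viewer
    import json
    s=ctrl.sense(); c=viewer.camera_info("wrist"); im=viewer.capture("wrist")
    cv2.imwrite(f"pics/{out}.png",im); json.dump({k:np.asarray(v).tolist() for k,v in c.items()},open(f"pics/{out}.json","w"))
    q=s["ee_rot"]; y=np.arctan2(1-2*(q[1]**2+q[3]**2),2*(q[1]*q[2]-q[0]*q[3]))
    o=-np.array(c["R"]).T@c["t"]
    print(out,"t",round(s["time_s"],2),"tcp",s["eef_pos"].round(1),"jaw ang",round(float(y),3),"F",s["force"].round(1),"w",round(float(s["grip_width"]),3),"cam",o.round(),"dir",np.array(c["R"])[2].round(2))
    return im,c
E
python3 -c "
from h import *
im,c=snap('w1')"
```

```text
w1 t 0.1 tcp [161.9 499.2 230.8] jaw ang 1.257 F [0.6 0.5 0.6] w 0.997 cam [ 81. 526. 373.] dir [ 0.31 -0.1  -0.95]
```

View pics/w1.png

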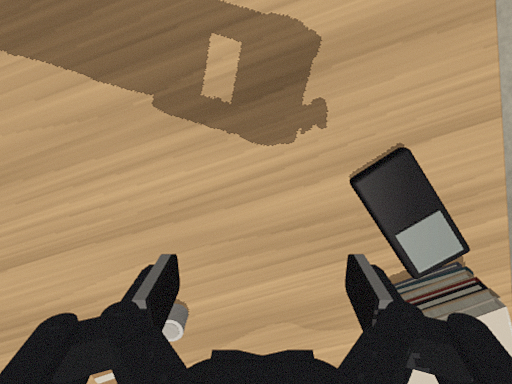

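The wrist view shows fingers at the bottom, at about (150,290) and (375,290). Image-down points to world +x. The tin is just visible at (175,325). The move was refused because it lacked keys, so I'll resend it with all of them.

Emit:
carry_out(
  targets=[
    {"x":0.04,"y":-0.04,"z":0,"ax":0,"ay":0,"az":0.03,"hand":1},
    {"x":0.08,"y":-0.085,"z":0,"ax":0,"ay":0,"az":0.06,"hand":1},
    {"x":0.12,"y":-0.13,"z":0,"ax":0,"ay":0,"az":0.1,"hand":1},
    {"x":0.155,"y":-0.17,"z":-0.01,"ax":0,"ay":0,"az":0.13,"hand":1},
    {"x":0.187,"y":-0.205,"z":-0.02,"ax":0,"ay":0,"az":0.16,"hand":1},
  ],
)

```text
time_s: 0.78
eef_pos: [350.0, 292.8, 211.1]
ee_rot: [0.705, 0.054, 0.705, -0.054]
force: [-0.4, 0.7, -0.7]
grip_width: 1.001
```

```bash
python3 -c "
from h import *
im,c=snap('w2')"
```

```text
w2 t 0.78 tcp [350.  292.8 211.1] jaw ang 1.417 F [-0.4  0.7 -0.7] w 1.001 cam [266. 306. 353.] dir [ 0.32 -0.05 -0.95]
```

View pics/w2.png

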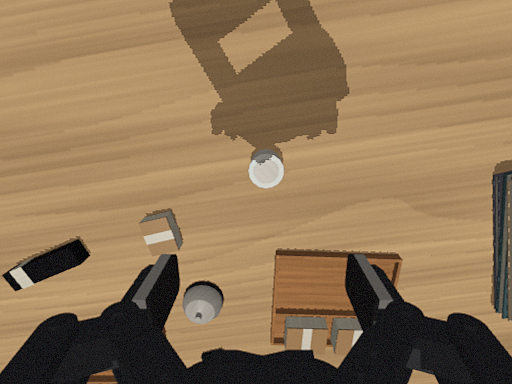

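The tin_tall is at (266,171), pad_thin at (160,237), the pencil box at (45,265) and the bell at (203,302). The bay of the pads tray spans (275..400, 250..312).

```bash
cat >> h.py <<'E'
def mask_at(im,lo,hi,box):
    x0,y0,x1,y1=box; h=cv2.cvtColor(im,cv2.COLOR_BGR2HSV); m=cv2.inRange(h,np.array(lo),np.array(hi)); k=np.zeros_like(m); k[y0:y1,x0:x1]=255; m&=k
    m=cv2.morphologyEx(m,cv2.MORPH_CLOSE,np.ones((3,3)))
    cs=cv2.findContours(m,cv2.RETR_EXTERNAL,cv2.CHAIN_APPROX_NONE)[0]; return max(cs,key=cv2.contourArea)
def load(n):
    import json
    return cv2.imread(f"pics/{n}.png"),json.load(open(f"pics/{n}.json"))
def circ(c,k,z):
    p=onz(c,k[:,0],z); (x,y),r=cv2.minEnclosingCircle(p[:,:2].astype(np.float32)); return np.round([x,y,r],1)
def rect(c,k,z):
    p=onz(c,k[:,0],z); (x,y),(a,b),t=cv2.minAreaRect(p[:,:2].astype(np.float32))
    if a>b: a,b,t=b,a,t+90   # t: direction of the short side
    return np.round([x,y,a,b,t],1)
E
python3 - <<'E'
from h import *
im,c=load('w2'); T=cv2.imread("pics/top0.png")
k=mask_at(im,(0,0,165),(180,60,255),(230,145,300,200)); print(cv2.boundingRect(k),circ(c,k,36))
k2=mask_at(im,(0,0,165),(180,60,255),(135,215,185,260)); print(cv2.boundingRect(k2),"band",rect(c,k2,22))
k=mask_at(im,(0,0,0),(180,255,45),(0,225,100,300)); print(cv2.boundingRect(k),"box",rect(c,k,24))
# wrist-up corners of the pads tray front wall & divider
for p in [(275,250),(399,252)]: print(onz(c,p,14).round(0))
print(circ(c,mask_at(im,(0,0,0),(180,60,255),(180,275,228,325)),20))
E
```

```text
(248, 155, 36, 34) [345.6 297.9  20.1]
(143, 230, 31, 15) band [412.7 151.6  12.3  36.7   5.4]
(22, 240, 68, 43) box [425.5  12.   30.9  91.2  14.8]
[[458. 293.  14.]]
[[485. 453.  14.]]
[520.4 183.   35.3]
```

Emit:
carry_out(
  targets=[
    {"x":-0.003,"y":0.0035,"z":-0.05,"ax":0,"ay":0,"az":0,"hand":1},
    {"x":-0.003,"y":0.0035,"z":-0.105,"ax":0,"ay":0,"az":0,"hand":1},
    {"x":-0.003,"y":0.0035,"z":-0.16,"ax":0,"ay":0,"az":0,"hand":1},
    {"x":-0.003,"y":0.0035,"z":-0.2,"ax":0,"ay":0,"az":0,"hand":1},
    {"x":-0.003,"y":0.0035,"z":-0.201,"ax":0,"ay":0,"az":0,"hand":1},
  ],
)

```text
time_s: 1.45
eef_pos: [344.6, 297.2, 8.5]
ee_rot: [0.703, 0.053, 0.707, -0.055]
force: [-0.3, -0.4, 0.3]
grip_width: 1.0
```

Emit:
carry_out(
  targets=[
    {"x":0,"y":0,"z":0,"ax":0,"ay":0,"az":0,"hand":-1},
    {"x":0,"y":0,"z":0,"ax":0,"ay":0,"az":0,"hand":-1},
    {"x":0,"y":0,"z":0,"ax":0,"ay":0,"az":0,"hand":-1},
    {"x":0,"y":0,"z":0,"ax":0,"ay":0,"az":0,"hand":-1},
    {"x":0,"y":0,"z":0,"ax":0,"ay":0,"az":0,"hand":-1},
  ],
  grip_force=40,
)

```text
time_s: 2.08
eef_pos: [346.7, 298.3, 11.7]
ee_rot: [0.706, 0.055, 0.704, -0.054]
force: [-1.9, -1.7, 8.7]
grip_width: 0.441
```

Emit:
carry_out(
  targets=[
    {"x":0,"y":0,"z":0.05,"ax":0,"ay":0,"az":0,"hand":-1},
    {"x":0.01,"y":-0.01,"z":0.11,"ax":0,"ay":0,"az":0,"hand":-1},
    {"x":0.04,"y":-0.04,"z":0.14,"ax":0,"ay":0,"az":0,"hand":-1},
    {"x":0.08,"y":-0.08,"z":0.15,"ax":0,"ay":0,"az":0,"hand":-1},
    {"x":0.12,"y":-0.12,"z":0.15,"ax":0,"ay":0,"az":0,"hand":-1},
  ],
)

```text
time_s: 2.7
eef_pos: [467.5, 176.7, 162.2]
ee_rot: [0.706, 0.054, 0.704, -0.054]
force: [1.1, 0.9, -1.2]
grip_width: 0.438
```

Emit:
carry_out(
  targets=[
    {"x":0.04,"y":-0.04,"z":0,"ax":0,"ay":0,"az":0,"hand":-1},
    {"x":0.07,"y":-0.07,"z":0,"ax":0,"ay":0,"az":0,"hand":-1},
    {"x":0.09,"y":-0.1,"z":0,"ax":0,"ay":0,"az":0,"hand":-1},
    {"x":0.1,"y":-0.11,"z":0,"ax":0,"ay":0,"az":0,"hand":-1},
  ],
)

```text
time_s: 3.2
eef_pos: [566.7, 66.5, 160.7]
ee_rot: [0.705, 0.055, 0.705, -0.055]
force: [-0.2, 1.1, -0.8]
grip_width: 0.437
```

```bash
python3 -c "
from h import *
im,c=snap('w3')"
```

```text
w3 t 3.2 tcp [566.7  66.5 160.7] jaw ang 1.415 F [-0.2  1.1 -0.8] w 0.437 cam [482.  80. 303.] dir [ 0.32 -0.05 -0.95]
```

View pics/w3.png

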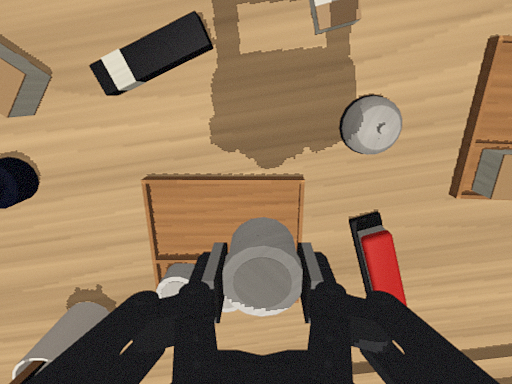

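The held tin is at (262,270). The front edge of the tins tray runs from (143,177) to (303,177), and the divider meets the left side at about (157,258).

```bash
python3 - <<'E'
from h import *
im,c=load('w3')
p=onz(c,[(143,178),(303,179)],14); print(p.round(1),"len",np.linalg.norm(p[0]-p[1]))
def tray(f_r,f_l):
    d=f_l-f_r; d/=np.linalg.norm(d); n=np.array([d[1],-d[0]]); m=(f_r+f_l)/2; return m+49*n, np.arctan2(n[1],n[0])
def place(C,a,x,y): return C+np.array([x*np.cos(a)-y*np.sin(a),x*np.sin(a)+y*np.cos(a)])
C,a=tray(p[0,:2],p[1,:2]);print(C,a,"y+40",place(C,a,0,40),"y-36",place(C,a,0,-36))
# top view, all trays: front outer corners top rim
from rig import viewer
T=viewer.camera_info("top"); k=.64
for n,fl,fr in (("pads",(131,307),(227,321)),("tins",(334,262),(428,272)),("boxes",(575,311),(669,294))):
    q=onz(T,np.array([fr,fl])*k,8)[:,:2]; C,a=tray(q[0],q[1]); print(n,C.round(1),round(a,3),"len",np.linalg.norm(q[0]-q[1]).round())
# height check: tray corner from w2/w3 of pads tray rear? and box/bell seen in two wrist views
im2,c2=load('w2')
print(tri(c2,(274,250),T,np.array((227,321))*k))
m=mask_at(im,(0,0,0),(180,255,45),(88,8,215,98));print("box",rect(c,m,24),cv2.boundingRect(m))
m=mask_at(im,(0,0,165),(180,60,255),(88,40,140,98));print("box band",rect(c,m,24))
E
```

```text
[[543.  -52.8  14. ]
 [569.2 108.4  14. ]] len 163.35384649871128
[604.4653682   19.95735958] -0.16106323381163815 y+40 [610.88007899  59.4396529 ] y-36 [598.69212848 -15.5767044 ]
pads [531.9 363.6] -0.168 len 168.0
tins [606.1  18.8] -0.132 len 163.0
boxes [ 534.3 -376.8] 0.157 len 164.0
(array([471.05873979, 292.28488823,  -8.18969356]), np.float64(1.4475519518072977))
box [432.5   4.2  30.8  74.1  14.5] (120, 12, 93, 70)
box band [442.1 -41.5  18.3  28.9 104.8]
```

Emit:
carry_out(
  targets=[
    {"x":0.045,"y":-0.009,"z":-0.03,"ax":0,"ay":0,"az":0,"hand":-1},
    {"x":0.045,"y":-0.009,"z":-0.085,"ax":0,"ay":0,"az":0,"hand":-1},
    {"x":0.045,"y":-0.009,"z":-0.125,"ax":0,"ay":0,"az":0,"hand":-1},
    {"x":0.045,"y":-0.009,"z":-0.143,"ax":0,"ay":0,"az":0,"hand":-1},
    {"x":0.045,"y":-0.009,"z":-0.145,"ax":0,"ay":0,"az":0,"hand":-1},
  ],
)

```text
time_s: 3.88
eef_pos: [611.1, 59.6, 15.7]
ee_rot: [0.705, 0.054, 0.705, -0.054]
force: [-0.0, -1.0, 0.6]
grip_width: 0.44
```

Emit:
carry_out(
  targets=[
    {"x":0,"y":0,"z":0,"ax":0,"ay":0,"az":0,"hand":0.1},
    {"x":0,"y":0,"z":0,"ax":0,"ay":0,"az":0,"hand":0.15},
    {"x":0,"y":0,"z":0,"ax":0,"ay":0,"az":0,"hand":0.2},
    {"x":0,"y":0,"z":0.02,"ax":0,"ay":0,"az":0,"hand":0.2},
    {"x":0,"y":0,"z":0.06,"ax":0,"ay":0,"az":0,"hand":0.2},
  ],
)

```text
time_s: 4.5
eef_pos: [610.2, 58.9, 75.0]
ee_rot: [0.704, 0.054, 0.706, -0.054]
force: [-0.5, -1.0, 1.0]
grip_width: 0.597
```

Emit:
carry_out(
  targets=[
    {"x":0,"y":0,"z":0.06,"ax":0,"ay":0,"az":-0.1,"hand":1},
    {"x":-0.04,"y":-0.02,"z":0.09,"ax":0,"ay":0,"az":-0.28,"hand":1},
    {"x":-0.08,"y":-0.03,"z":0.11,"ax":0,"ay":0,"az":-0.46,"hand":1},
    {"x":-0.12,"y":-0.05,"z":0.12,"ax":0,"ay":0,"az":-0.64,"hand":1},
    {"x":-0.16,"y":-0.06,"z":0.125,"ax":0,"ay":0,"az":-0.82,"hand":1},
  ],
)

```text
time_s: 5.12
eef_pos: [449.9, -1.8, 201.1]
ee_rot: [0.624, 0.333, 0.623, -0.333]
force: [0.4, -0.7, 0.4]
grip_width: 1.001
```

Emit:
carry_out(
  targets=[
    {"x":-0.015,"y":-0.01,"z":0,"ax":0,"ay":0,"az":-0.18,"hand":1},
    {"x":-0.015,"y":-0.01,"z":0,"ax":0,"ay":0,"az":-0.34,"hand":1},
    {"x":-0.015,"y":-0.01,"z":0,"ax":0,"ay":0,"az":-0.34,"hand":1},
  ],
)

```text
time_s: 5.5
eef_pos: [436.1, -11.2, 200.7]
ee_rot: [0.56, 0.432, 0.56, -0.431]
force: [-0.2, 0.4, 0.6]
grip_width: 1.001
```

```bash
python3 -c "
from h import *
im,c=snap('w4')"
```

```text
w4 t 5.5 tcp [436.1 -11.2 200.7] jaw ang 0.258 F [-0.2  0.4  0.6] w 1.001 cam [413.  71. 343.] dir [ 0.08 -0.32 -0.95]
```

View pics/w4.png

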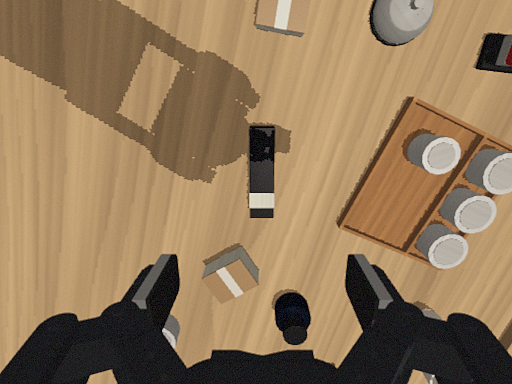

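The pencil box is upright in the image, cols 249-274 and rows 126-218. pad_thick is at (231,282), the ink at (293,315), and the tall tin stands in the tray at (437,153).

```bash
python3 - <<'E'
from h import *
im,c=load('w4')
from rig import viewer
m=mask_at(im,(0,0,0),(180,255,45),(240,120,285,225)); x,y,w,h=cv2.boundingRect(m); print(x,y,w,h, "dark rect px",cv2.minAreaRect(m))
b=mask_at(im,(0,0,140),(180,70,255),(240,180,285,225)); print("band px",cv2.boundingRect(b),rect(c,b,24))
for z in(24,): 
    P=onz(c,[(249,218),(274,218),(249,136),(275,136),(249.5,126),(274,126)],z)[:,:2]; print(P.round(1))
    print("width",np.linalg.norm(P[0]-P[1]), "dir",np.degrees(np.arctan2(*(P[2]-P[0])[::-1])))
    far=(P[0]+P[1])/2; d=(P[2]-P[0]+P[3]-P[1]); d/=np.linalg.norm(d); print("centre from far end",far+52.5*d)
N=onz(c,[(249.5,126),(274,126)],0)[:,:2]; print("near end, z0",N.mean(0), "len",np.linalg.norm(N.mean(0)-far))
b=mask_at(im,(0,0,165),(180,70,255),(195,255,265,305)); print("thick band",rect(c,b,34),cv2.boundingRect(b))
p=onz(c,[(414,98),(340,226)],10);print(p)
d=p[0,:2]-p[1,:2]; print("len",np.linalg.norm(d)); d/=np.linalg.norm(d); n=np.array([d[1],-d[0]]); print("tins tray",p[:,:2].mean(0)+49*n,np.arctan2(n[1],n[0]))
E
```

```text
249 126 26 67 dark rect px ((261.5, 159.0), (66.0, 25.0), 90.0)
band px (249, 193, 26, 15) [442.2 -41.4  17.2  29.1 104.8]
[[433.7 -67. ]
 [462.2 -59.4]
 [410.5  25.9]
 [437.5  33.1]
 [408.5  36.3]
 [433.6  42.9]]
width 29.533109415458377 dir 104.00583325861938
centre from far end [434.81661856 -12.36265488]
near end, z0 [421.6384764  37.2799609] len 103.86139374988082
thick band [ 430.6 -152.5   13.    44.7   45.5] (216, 267, 28, 30)
[[572.2811396  108.70457748  10.        ]
 [546.71255461 -54.48712087  10.        ]]
len 165.1825745857513
tins tray [607.90627067  19.52402594] -0.15541473016134177
```

Emit:
carry_out(
  targets=[
    {"x":-0.001,"y":-0.001,"z":-0.05,"ax":0,"ay":0,"az":0,"hand":0.6},
    {"x":-0.001,"y":-0.001,"z":-0.11,"ax":0,"ay":0,"az":0,"hand":0.4},
    {"x":-0.001,"y":-0.001,"z":-0.16,"ax":0,"ay":0,"az":0,"hand":0.4},
    {"x":-0.001,"y":-0.001,"z":-0.185,"ax":0,"ay":0,"az":0,"hand":0.4},
    {"x":-0.001,"y":-0.001,"z":-0.186,"ax":0,"ay":0,"az":0,"hand":0.4},
  ],
)

```text
time_s: 6.18
eef_pos: [434.3, -11.8, 13.2]
ee_rot: [0.559, 0.431, 0.562, -0.431]
force: [0.1, -0.0, 0.5]
grip_width: 0.7
```

Emit:
carry_out(
  targets=[
    {"x":0,"y":0,"z":0,"ax":0,"ay":0,"az":0,"hand":-1},
    {"x":0,"y":0,"z":0,"ax":0,"ay":0,"az":0,"hand":-1},
    {"x":0,"y":0,"z":0,"ax":0,"ay":0,"az":0,"hand":-1},
    {"x":0,"y":0,"z":0,"ax":0,"ay":0,"az":0,"hand":-1},
  ],
)

```text
time_s: 6.68
eef_pos: [435.9, -12.3, 15.7]
ee_rot: [0.561, 0.432, 0.559, -0.431]
force: [-0.6, 0.3, 5.7]
grip_width: 0.315
```

Emit:
carry_out(
  targets=[
    {"x":0,"y":0,"z":0.05,"ax":0,"ay":0,"az":0,"hand":-1},
    {"x":0,"y":-0.01,"z":0.11,"ax":0,"ay":0,"az":0,"hand":-1},
    {"x":0.01,"y":-0.05,"z":0.14,"ax":0,"ay":0,"az":0,"hand":-1},
    {"x":0.025,"y":-0.1,"z":0.14,"ax":0,"ay":0,"az":-0.03,"hand":-1},
    {"x":0.04,"y":-0.155,"z":0.14,"ax":0,"ay":0,"az":-0.06,"hand":-1},
  ],
)

```text
time_s: 7.3
eef_pos: [475.6, -168.6, 155.9]
ee_rot: [0.548, 0.448, 0.546, -0.448]
force: [0.4, 0.3, -1.1]
grip_width: 0.31
```

Emit:
carry_out(
  targets=[
    {"x":0.02,"y":-0.05,"z":0,"ax":0,"ay":0,"az":-0.02,"hand":-1},
    {"x":0.035,"y":-0.105,"z":0,"ax":0,"ay":0,"az":-0.04,"hand":-1},
    {"x":0.05,"y":-0.155,"z":0,"ax":0,"ay":0,"az":-0.04,"hand":-1},
    {"x":0.061,"y":-0.2,"z":0,"ax":0,"ay":0,"az":-0.04,"hand":-1},
    {"x":0.061,"y":-0.211,"z":-0.02,"ax":0,"ay":0,"az":-0.04,"hand":-1},
  ],
)

```text
time_s: 7.92
eef_pos: [536.5, -380.9, 135.6]
ee_rot: [0.539, 0.459, 0.536, -0.46]
force: [0.3, 0.3, -0.5]
grip_width: 0.314
```

```bash
python3 -c "
from h import *
im,c=snap('w5')"
```

```text
w5 t 7.92 tcp [ 536.5 -380.9  135.6] jaw ang 0.156 F [ 0.3  0.3 -0.5] w 0.314 cam [ 522. -297.  278.] dir [ 0.05 -0.33 -0.94]
```

View pics/w5.png

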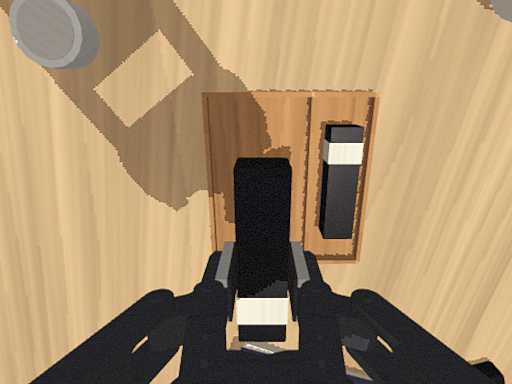

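The boxes tray has its front-left corner at (204,94), its divider at (309,94) and its far rear corner at (358,262). The held box is upright at col 262, lined up with the bay.

```bash
python3 - <<'E'
from h import *
im,c=load('w5')
P=onz(c,[(204,95),(380,94),(309,95),(358,262),(211,258)],14)[:,:2]; print(P.round(1))
a=np.arctan2(*(P[1]-P[0])[::-1]); print("yaw",a,"w",np.linalg.norm(P[1]-P[0]),"len",np.linalg.norm(P[3]-P[1]),np.linalg.norm(P[4]-P[0]))
ux=np.array([np.cos(a),np.sin(a)]);uy=np.array([-ux[1],ux[0]])
print("C from corner",P[0]+49*ux-84*uy)
E
```

```text
[[ 473.7 -306. ]
 [ 621.3 -282. ]
 [ 561.9 -292.1]
 [ 645.9 -444.2]
 [ 495.3 -463.1]]
yaw 0.16175755953276047 w 149.4861348808738 len 164.1145822208472 158.48589866740983
C from corner [ 535.62699712 -381.05689954]
```

Emit:
carry_out(
  targets=[
    {"x":0,"y":-0.002,"z":-0.04,"ax":0,"ay":0,"az":0,"hand":-1},
    {"x":0,"y":-0.002,"z":-0.085,"ax":0,"ay":0,"az":0,"hand":-1},
    {"x":0,"y":-0.002,"z":-0.11,"ax":0,"ay":0,"az":0,"hand":-1},
    {"x":0,"y":-0.002,"z":-0.115,"ax":0,"ay":0,"az":0,"hand":-1},
    {"x":0,"y":-0.002,"z":-0.115,"ax":0,"ay":0,"az":0,"hand":-1},
  ],
)

```text
time_s: 8.6
eef_pos: [536.1, -378.9, 19.9]
ee_rot: [0.538, 0.459, 0.538, -0.459]
force: [0.6, -0.0, -0.6]
grip_width: 0.313
```

Emit:
carry_out(
  targets=[
    {"x":0,"y":0,"z":0,"ax":0,"ay":0,"az":0,"hand":-0.2},
    {"x":0,"y":0,"z":0,"ax":0,"ay":0,"az":0,"hand":-0.1},
    {"x":0,"y":0,"z":0,"ax":0,"ay":0,"az":0,"hand":-0.05},
    {"x":0,"y":0,"z":0.02,"ax":0,"ay":0,"az":0,"hand":0},
    {"x":0,"y":0,"z":0.06,"ax":0,"ay":0,"az":0,"hand":0},
  ],
)

```text
time_s: 9.22
eef_pos: [535.6, -379.8, 79.9]
ee_rot: [0.537, 0.459, 0.538, -0.459]
force: [0.6, -0.6, 0.8]
grip_width: 0.494
```

Emit:
carry_out(
  targets=[
    {"x":0,"y":0,"z":0.055,"ax":0,"ay":0,"az":0.1,"hand":1},
    {"x":-0.04,"y":0.02,"z":0.1,"ax":0,"ay":0,"az":0.28,"hand":1},
    {"x":-0.085,"y":0.045,"z":0.11,"ax":0,"ay":0,"az":0.46,"hand":1},
    {"x":-0.13,"y":0.075,"z":0.115,"ax":0,"ay":0,"az":0.64,"hand":1},
    {"x":-0.165,"y":0.095,"z":0.12,"ax":0,"ay":0,"az":0.82,"hand":1},
  ],
)

```text
time_s: 9.85
eef_pos: [369.7, -284.0, 200.9]
ee_rot: [0.677, 0.204, 0.676, -0.205]
force: [0.6, -0.7, 0.2]
grip_width: 1.005
```

Emit:
carry_out(
  targets=[
    {"x":-0.015,"y":0.009,"z":0,"ax":0,"ay":0,"az":0.18,"hand":1},
    {"x":-0.015,"y":0.009,"z":0,"ax":0,"ay":0,"az":0.36,"hand":1},
    {"x":-0.015,"y":0.009,"z":0,"ax":0,"ay":0,"az":0.44,"hand":1},
    {"x":-0.015,"y":0.009,"z":0,"ax":0,"ay":0,"az":0.44,"hand":1},
  ],
)

```text
time_s: 10.35
eef_pos: [356.2, -276.3, 200.4]
ee_rot: [0.705, 0.054, 0.705, -0.055]
force: [0.6, 0.1, -0.4]
grip_width: 1.001
```

```bash
python3 -c "
from h import *
im,c=snap('w6')
q=proj(c,np.array([356,-276,28])).astype(int); print(q)
k=mask_at(im,(0,0,130),(180,70,255),(q[0]-60,max(0,q[1]-60),q[0]+60,q[1]+60)); print(cv2.boundingRect(k),circ(c,k,28))"
```

```text
w6 t 10.35 tcp [ 356.2 -276.3  200.4] jaw ang 1.416 F [ 0.6  0.1 -0.4] w 1.001 cam [ 272. -263.  343.] dir [ 0.32 -0.05 -0.95]
[262 175]
(237, 150, 49, 48) [ 353.8 -277.    27.1]
```

View pics/w6.png

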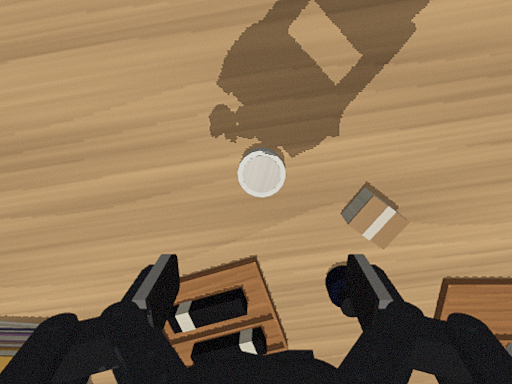

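The wide tin is at (262,174), its radius matches, and the pencil box lies straight in its bay at (210,310). pad_thick is at (373,215).

Emit:
carry_out(
  targets=[
    {"x":-0.002,"y":-0.001,"z":-0.05,"ax":0,"ay":0,"az":0,"hand":1},
    {"x":-0.002,"y":-0.001,"z":-0.11,"ax":0,"ay":0,"az":0,"hand":1},
    {"x":-0.002,"y":-0.001,"z":-0.16,"ax":0,"ay":0,"az":0,"hand":1},
    {"x":-0.002,"y":-0.001,"z":-0.185,"ax":0,"ay":0,"az":0,"hand":1},
    {"x":-0.002,"y":-0.001,"z":-0.187,"ax":0,"ay":0,"az":0,"hand":1},
  ],
)

```text
time_s: 11.02
eef_pos: [353.7, -276.7, 11.5]
ee_rot: [0.704, 0.055, 0.706, -0.054]
force: [0.1, 0.4, 0.7]
grip_width: 0.998
```

Emit:
carry_out(
  targets=[
    {"x":0,"y":0,"z":0,"ax":0,"ay":0,"az":0,"hand":-1},
    {"x":0,"y":0,"z":0,"ax":0,"ay":0,"az":0,"hand":-1},
    {"x":0,"y":0,"z":0,"ax":0,"ay":0,"az":0,"hand":-1},
    {"x":0,"y":0,"z":0,"ax":0,"ay":0,"az":0,"hand":-1},
  ],
)

```text
time_s: 11.52
eef_pos: [354.6, -277.8, 13.9]
ee_rot: [0.706, 0.054, 0.704, -0.055]
force: [-0.8, 1.9, 9.7]
grip_width: 0.601
```

Emit:
carry_out(
  targets=[
    {"x":0,"y":0,"z":0.05,"ax":0,"ay":0,"az":0,"hand":-1},
    {"x":0,"y":0.01,"z":0.11,"ax":0,"ay":0,"az":0,"hand":-1},
    {"x":0.03,"y":0.04,"z":0.14,"ax":0,"ay":0,"az":0,"hand":-1},
    {"x":0.065,"y":0.08,"z":0.15,"ax":0,"ay":0,"az":0,"hand":-1},
    {"x":0.1,"y":0.12,"z":0.15,"ax":0,"ay":0,"az":0,"hand":-1},
  ],
)

```text
time_s: 12.15
eef_pos: [455.4, -156.1, 164.3]
ee_rot: [0.706, 0.054, 0.704, -0.055]
force: [0.5, -1.6, -1.8]
grip_width: 0.605
```

Emit:
carry_out(
  targets=[
    {"x":0.035,"y":0.04,"z":0,"ax":0,"ay":0,"az":0,"hand":-1},
    {"x":0.07,"y":0.08,"z":0,"ax":0,"ay":0,"az":0,"hand":-1},
    {"x":0.1,"y":0.12,"z":0,"ax":0,"ay":0,"az":0,"hand":-1},
    {"x":0.12,"y":0.144,"z":0,"ax":0,"ay":0,"az":0,"hand":-1},
    {"x":0.12,"y":0.144,"z":0,"ax":0,"ay":0,"az":0,"hand":-1},
  ],
)

```text
time_s: 12.78
eef_pos: [574.7, -11.5, 162.8]
ee_rot: [0.705, 0.053, 0.705, -0.053]
force: [0.2, -0.2, -0.4]
grip_width: 0.599
```

```bash
python3 -c "
from h import *
im,c=snap('w7')"
```

```text
w7 t 12.78 tcp [574.7 -11.5 162.8] jaw ang 1.42 F [ 0.2 -0.2 -0.4] w 0.599 cam [490.   2. 305.] dir [ 0.32 -0.05 -0.95]
```

View pics/w7.png

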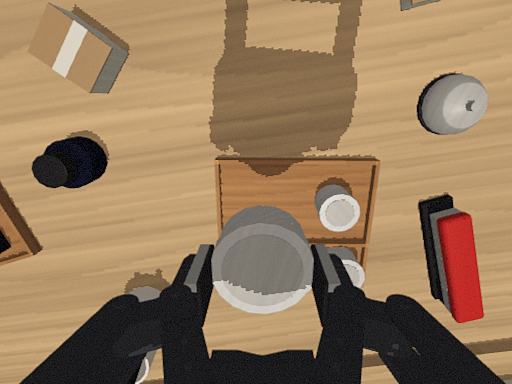

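```bash
python3 - <<'E'
from h import *
im,c=load('w7')
k=mask_at(im,(0,0,150),(180,60,255),(315,188,364,235)); print(cv2.boundingRect(k),circ(c,k,40))
P=onz(c,[(215,160),(379,161)],14)[:,:2]; d=P[1]-P[0]; print(P.round(1),np.linalg.norm(d)); d/=np.linalg.norm(d); n=np.array([d[1],-d[0]]); C=P.mean(0)+49*n; print("C",C,np.arctan2(n[1],n[0]),"y-33",C-33*d)
x=circ(c,k,40)[:2]-C; print("tall in tray",x@n,x@d)
# thick pad: band & top face
b=mask_at(im,(0,0,165),(180,60,255),(30,10,115,90)); print("band",rect(c,b,34))
E
```

```text
(319, 194, 41, 38) [609.1  59.4  20. ]
[[544.6 -54.9]
 [570.4 108.4]] 165.2407619988179
C [605.9127026   19.11489522] -0.1565206461826244 y-33 [600.76858551 -13.4817006 ]
tall in tray -3.1314015466859275 40.289488156662
band [ 430.7 -152.5   12.3   44.8   45.5]
```

The tall tin measures 40 mm along the tray, and the spot for the wide tin is clear.

Emit:
carry_out(
  targets=[
    {"x":0.027,"y":0,"z":-0.04,"ax":0,"ay":0,"az":0,"hand":-1},
    {"x":0.027,"y":0,"z":-0.09,"ax":0,"ay":0,"az":0,"hand":-1},
    {"x":0.027,"y":0,"z":-0.13,"ax":0,"ay":0,"az":0,"hand":-1},
    {"x":0.027,"y":0,"z":-0.145,"ax":0,"ay":0,"az":0,"hand":-1},
    {"x":0.027,"y":0,"z":-0.145,"ax":0,"ay":0,"az":0,"hand":-1},
  ],
)

```text
time_s: 13.45
eef_pos: [601.2, -14.0, 18.1]
ee_rot: [0.705, 0.055, 0.705, -0.055]
force: [0.7, -0.6, -0.8]
grip_width: 0.603
```

Emit:
carry_out(
  targets=[
    {"x":0,"y":0,"z":0,"ax":0,"ay":0,"az":0,"hand":0.3},
    {"x":0,"y":0,"z":0,"ax":0,"ay":0,"az":0,"hand":0.35},
    {"x":0,"y":0,"z":0,"ax":0,"ay":0,"az":0,"hand":0.35},
    {"x":0,"y":0,"z":0.02,"ax":0,"ay":0,"az":0,"hand":0.4},
    {"x":0,"y":0,"z":0.06,"ax":0,"ay":0,"az":0,"hand":0.4},
  ],
)

```text
time_s: 14.08
eef_pos: [600.2, -13.0, 76.9]
ee_rot: [0.704, 0.054, 0.706, -0.054]
force: [0.2, -0.3, 0.9]
grip_width: 0.702
```

Emit:
carry_out(
  targets=[
    {"x":0,"y":0,"z":0.055,"ax":0,"ay":0,"az":-0.1,"hand":1},
    {"x":-0.02,"y":-0.01,"z":0.1,"ax":0,"ay":0,"az":-0.28,"hand":1},
    {"x":-0.06,"y":-0.04,"z":0.12,"ax":0,"ay":0,"az":-0.46,"hand":1},
    {"x":-0.1,"y":-0.08,"z":0.123,"ax":0,"ay":0,"az":-0.64,"hand":1},
    {"x":-0.14,"y":-0.11,"z":0.123,"ax":0,"ay":0,"az":-0.82,"hand":1},
  ],
)

```text
time_s: 14.7
eef_pos: [459.8, -124.2, 200.9]
ee_rot: [0.624, 0.333, 0.623, -0.333]
force: [0.8, -1.4, 0.1]
grip_width: 1.002
```

Emit:
carry_out(
  targets=[
    {"x":-0.03,"y":-0.028,"z":0,"ax":0,"ay":0,"az":-0.18,"hand":1},
    {"x":-0.03,"y":-0.028,"z":0,"ax":0,"ay":0,"az":-0.36,"hand":1},
    {"x":-0.03,"y":-0.028,"z":0,"ax":0,"ay":0,"az":-0.54,"hand":1},
    {"x":-0.03,"y":-0.028,"z":0,"ax":0,"ay":0,"az":-0.72,"hand":1},
    {"x":-0.03,"y":-0.028,"z":0,"ax":0,"ay":0,"az":-0.9,"hand":1},
  ],
)

```text
time_s: 15.32
eef_pos: [431.0, -151.1, 200.5]
ee_rot: [0.417, 0.571, 0.417, -0.571]
force: [0.5, -0.1, 0.4]
grip_width: 1.004
```

Emit:
carry_out(
  targets=[
    {"x":0,"y":0,"z":0,"ax":0,"ay":0,"az":-0.18,"hand":1},
    {"x":0,"y":0,"z":0,"ax":0,"ay":0,"az":-0.36,"hand":1},
    {"x":0,"y":0,"z":0,"ax":0,"ay":0,"az":-0.475,"hand":1},
    {"x":0,"y":0,"z":0,"ax":0,"ay":0,"az":-0.475,"hand":1},
  ],
)

```text
time_s: 15.82
eef_pos: [431.0, -151.1, 200.5]
ee_rot: [0.273, 0.652, 0.273, -0.652]
force: [-0.2, -0.2, -0.5]
grip_width: 0.998
```

```bash
python3 -c "
from h import *
im,c=snap('w8')"
```

```text
w8 t 15.82 tcp [ 431.  -151.1  200.5] jaw ang -0.777 F [-0.2 -0.2 -0.5] w 0.998 cam [489. -91. 343.] dir [-0.23 -0.23 -0.94]
```

View pics/w8.png

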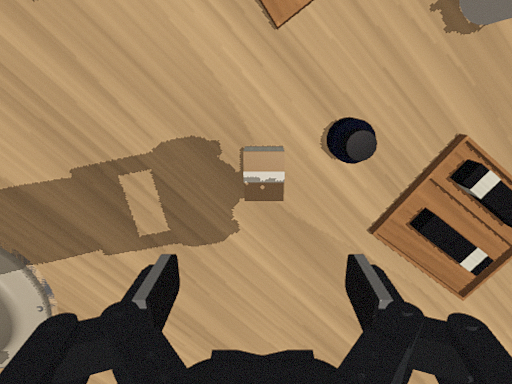

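pad_thick is aligned with the jaws: cols 243-284, rows 153-202, band at row 177. The pencil box and the stock are at (452,240) and (487,185), and the ink is at (352,140), clear of the jaws.

```bash
python3 - <<'E'
from h import *
im,c=load('w8')
P=onz(c,[(243,153),(284,153),(243,202),(284,202)],34)[:,:2]
print("face",P.mean(0),np.linalg.norm(P[1]-P[0]),np.linalg.norm(P[2]-P[0]),np.degrees(np.arctan2(*(P[1]-P[0])[::-1])))
b=mask_at(im,(0,0,140),(180,70,255),(235,165,292,190)); print(rect(c,b,34))
im,c=load('w2')
h=cv2.cvtColor(im,cv2.COLOR_BGR2HSV)
b=mask_at(im,(0,0,165),(180,60,255),(135,215,185,260)); print("thin band w2",rect(c,b,22), cv2.minAreaRect(b))
im,c=load('w4'); b=mask_at(im,(0,0,165),(180,60,255),(255,0,315,35)); print("thin band w4 (cut off)",rect(c,b,22))
E
```

```text
face [ 429.33535647 -153.74097383] 43.47071290981681 55.39865052877473 -44.46881743948829
[ 430.7 -152.4   12.4   44.7   45.5]
thin band w2 [412.7 151.6  12.3  36.7   5.4] ((158.2426300048828, 237.03114318847656), (9.104313850402832, 29.2025146484375), 76.75948333740234)
thin band w4 (cut off) [413.1 145.4  12.7  24.9   5.7]
```

Emit:
carry_out(
  targets=[
    {"x":-0.001,"y":-0.002,"z":-0.05,"ax":0,"ay":0,"az":0,"hand":0.7},
    {"x":-0.001,"y":-0.002,"z":-0.11,"ax":0,"ay":0,"az":0,"hand":0.7},
    {"x":-0.001,"y":-0.002,"z":-0.155,"ax":0,"ay":0,"az":0,"hand":0.7},
    {"x":-0.001,"y":-0.002,"z":-0.184,"ax":0,"ay":0,"az":0,"hand":0.7},
    {"x":-0.001,"y":-0.002,"z":-0.185,"ax":0,"ay":0,"az":0,"hand":0.7},
  ],
)

```text
time_s: 16.5
eef_pos: [429.2, -152.6, 14.1]
ee_rot: [-0.272, -0.651, -0.275, 0.653]
force: [0.2, 0.7, 0.4]
grip_width: 0.852
```

Emit:
carry_out(
  targets=[
    {"x":0,"y":0,"z":0,"ax":0,"ay":0,"az":0,"hand":-1},
    {"x":0,"y":0,"z":0,"ax":0,"ay":0,"az":0,"hand":-1},
    {"x":0,"y":0,"z":0,"ax":0,"ay":0,"az":0,"hand":-1},
    {"x":0,"y":0,"z":0,"ax":0,"ay":0,"az":0,"hand":-1},
  ],
)

```text
time_s: 17.0
eef_pos: [430.8, -153.6, 16.8]
ee_rot: [0.274, 0.653, 0.272, -0.652]
force: [-0.7, -0.6, 6.5]
grip_width: 0.506
```

Emit:
carry_out(
  targets=[
    {"x":0,"y":0,"z":0.05,"ax":0,"ay":0,"az":0,"hand":-1},
    {"x":0,"y":0.01,"z":0.105,"ax":0,"ay":0,"az":0,"hand":-1},
    {"x":0.01,"y":0.05,"z":0.14,"ax":0,"ay":0,"az":0.05,"hand":-1},
    {"x":0.02,"y":0.1,"z":0.15,"ax":0,"ay":0,"az":0.15,"hand":-1},
    {"x":0.03,"y":0.155,"z":0.15,"ax":0,"ay":0,"az":0.25,"hand":-1},
  ],
)

```text
time_s: 17.62
eef_pos: [460.7, 3.1, 167.3]
ee_rot: [0.354, 0.614, 0.352, -0.612]
force: [1.2, 0.5, -1.0]
grip_width: 0.504
```

Emit:
carry_out(
  targets=[
    {"x":0.01,"y":0.055,"z":0,"ax":0,"ay":0,"az":0.07,"hand":-1},
    {"x":0.02,"y":0.11,"z":0,"ax":0,"ay":0,"az":0.14,"hand":-1},
    {"x":0.03,"y":0.165,"z":0,"ax":0,"ay":0,"az":0.21,"hand":-1},
    {"x":0.04,"y":0.22,"z":0,"ax":0,"ay":0,"az":0.28,"hand":-1},
    {"x":0.05,"y":0.275,"z":0,"ax":0,"ay":0,"az":0.36,"hand":-1},
  ],
)

```text
time_s: 18.25
eef_pos: [510.2, 278.8, 166.4]
ee_rot: [0.457, 0.54, 0.457, -0.539]
force: [0.7, -1.2, -0.9]
grip_width: 0.503
```

Emit:
carry_out(
  targets=[
    {"x":0.01,"y":0.05,"z":0,"ax":0,"ay":0,"az":0,"hand":-1},
    {"x":0.02,"y":0.09,"z":0,"ax":0,"ay":0,"az":0,"hand":-1},
    {"x":0.02,"y":0.1,"z":0,"ax":0,"ay":0,"az":0,"hand":-1},
    {"x":0.02,"y":0.1,"z":0,"ax":0,"ay":0,"az":0,"hand":-1},
  ],
)

```text
time_s: 18.75
eef_pos: [529.8, 376.8, 165.6]
ee_rot: [0.457, 0.54, 0.456, -0.54]
force: [-0.0, -0.7, -0.3]
grip_width: 0.507
```

```bash
python3 -c "
from h import *
im,c=snap('w9')"
```

```text
w9 t 18.75 tcp [529.8 376.8 165.6] jaw ang -0.167 F [-0.  -0.7 -0.3] w 0.507 cam [543. 460. 308.] dir [-0.05 -0.32 -0.94]
```

View pics/w9.png

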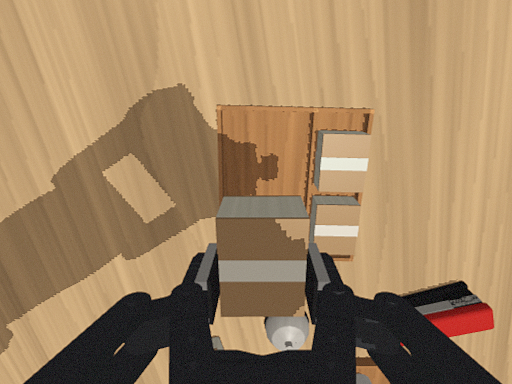

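The pads tray shows its front corner at (218,106), its rear corner at (373,109) and its divider at (311,113). The held pad is level and aligned at (262,265).

```bash
python3 - <<'E'
from h import *
im,c=load('w9')
P=onz(c,[(218,107),(372,110),(311,113),(352,261)],12)[:,:2]; print(P.round(1))
a=np.arctan2(*(P[1]-P[0])[::-1]); a2=np.arctan2(*(P[1]-P[3])[::-1])-np.pi/2; print("yaw",a,a2,"w",np.linalg.norm(P[1]-P[0]),"len",np.linalg.norm(P[3]-P[1]))
a=-.168
ux=np.array([np.cos(a),np.sin(a)]);uy=np.array([-ux[1],ux[0]])
for C in (P[0]+49*ux-84*uy, P[3]-103*ux+84*uy): print("C",C,"y+37",C+37*uy,"y-37",C-37*uy)
E
```

```text
[[498.6 455.7]
 [645.1 428.3]
 [586.5 435.3]
 [614.8 263.3]]
yaw -0.18510002339494522 -0.18158456307868276 w 149.11697606536532 len 167.75773570296568
C [532.81659154 364.68571728] y+37 [539.00339271 401.1648002 ] y-37 [526.62979037 328.20663435]
C [527.32264771 363.29271599] y+37 [533.50944888 399.77179892] y-37 [521.13584654 326.81363307]
```

Emit:
carry_out(
  targets=[
    {"x":0.007,"y":0.0235,"z":-0.03,"ax":0,"ay":0,"az":0,"hand":-1},
    {"x":0.007,"y":0.0235,"z":-0.085,"ax":0,"ay":0,"az":-0.01,"hand":-1},
    {"x":0.007,"y":0.0235,"z":-0.125,"ax":0,"ay":0,"az":-0.01,"hand":-1},
    {"x":0.007,"y":0.0235,"z":-0.145,"ax":0,"ay":0,"az":-0.01,"hand":-1},
    {"x":0.007,"y":0.0235,"z":-0.145,"ax":0,"ay":0,"az":-0.01,"hand":-1},
  ],
)

```text
time_s: 19.42
eef_pos: [537.6, 399.7, 21.1]
ee_rot: [0.453, 0.543, 0.453, -0.542]
force: [0.6, 1.0, -0.8]
grip_width: 0.507
```

Emit:
carry_out(
  targets=[
    {"x":0,"y":0,"z":0,"ax":0,"ay":0,"az":0,"hand":0.1},
    {"x":0,"y":0,"z":0,"ax":0,"ay":0,"az":0,"hand":0.15},
    {"x":0,"y":0,"z":0,"ax":0,"ay":0,"az":0,"hand":0.15},
    {"x":0,"y":0,"z":0.02,"ax":0,"ay":0,"az":0,"hand":0.2},
    {"x":0,"y":0,"z":0.07,"ax":0,"ay":0,"az":0,"hand":0.25},
  ],
)

```text
time_s: 20.05
eef_pos: [536.2, 399.9, 90.3]
ee_rot: [-0.453, -0.541, -0.454, 0.544]
force: [1.2, 0.5, 0.8]
grip_width: 0.627
```

Emit:
carry_out(
  targets=[
    {"x":0,"y":0,"z":0.055,"ax":0,"ay":0,"az":-0.1,"hand":0.6},
    {"x":-0.02,"y":-0.04,"z":0.09,"ax":0,"ay":0,"az":-0.28,"hand":1},
    {"x":-0.045,"y":-0.09,"z":0.11,"ax":0,"ay":0,"az":-0.46,"hand":1},
    {"x":-0.07,"y":-0.14,"z":0.11,"ax":0,"ay":0,"az":-0.64,"hand":1},
    {"x":-0.095,"y":-0.19,"z":0.11,"ax":0,"ay":0,"az":-0.82,"hand":1},
  ],
)

```text
time_s: 20.68
eef_pos: [441.2, 209.0, 202.0]
ee_rot: [0.198, 0.68, 0.198, -0.678]
force: [2.0, -1.0, 0.4]
grip_width: 0.999
```

Emit:
carry_out(
  targets=[
    {"x":-0.02,"y":-0.04,"z":0,"ax":0,"ay":0,"az":-0.18,"hand":1},
    {"x":-0.0285,"y":-0.06,"z":0,"ax":0,"ay":0,"az":-0.36,"hand":1},
    {"x":-0.0285,"y":-0.06,"z":0,"ax":0,"ay":0,"az":-0.477,"hand":1},
    {"x":-0.0285,"y":-0.06,"z":0,"ax":0,"ay":0,"az":-0.477,"hand":1},
  ],
)

```text
time_s: 21.18
eef_pos: [413.7, 150.3, 201.5]
ee_rot: [0.034, 0.707, 0.034, -0.706]
force: [0.3, 0.1, 0.8]
grip_width: 1.001
```

```bash
python3 -c "
from h import *
im,c=snap('w10')
q=proj(c,np.array([413,150,22])).astype(int); print(q)
b=mask_at(im,(0,0,140),(180,70,255),(q[0]-35,q[1]-25,q[0]+35,q[1]+25)); print(cv2.boundingRect(b),rect(c,b,22))"
```

```text
w10 t 21.18 tcp [413.7 150.3 201.5] jaw ang -1.474 F [0.3 0.1 0.8] w 1.001 cam [496. 159. 344.] dir [-0.32 -0.03 -0.95]
[262 172]
(245, 168, 33, 11) [412.8 151.5  11.6  36.4   5.6]
```

View pics/w10.png

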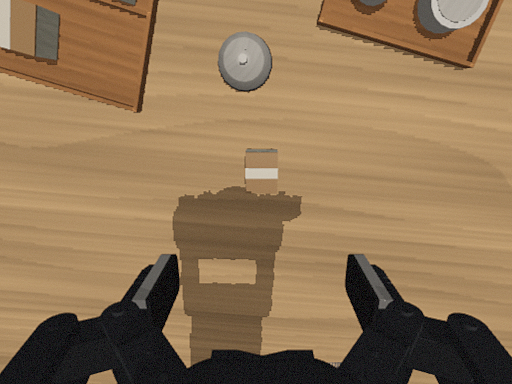

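pad_thin is square to the jaws at (261,173), and the bell at (245,60) is well clear.

Emit:
carry_out(
  targets=[
    {"x":-0.0005,"y":0.001,"z":-0.05,"ax":0,"ay":0,"az":0,"hand":0.6},
    {"x":-0.0005,"y":0.001,"z":-0.11,"ax":0,"ay":0,"az":0,"hand":0.5},
    {"x":-0.0005,"y":0.001,"z":-0.16,"ax":0,"ay":0,"az":0,"hand":0.5},
    {"x":-0.0005,"y":0.001,"z":-0.187,"ax":0,"ay":0,"az":0,"hand":0.5},
    {"x":-0.0005,"y":0.001,"z":-0.188,"ax":0,"ay":0,"az":0,"hand":0.5},
  ],
)

```text
time_s: 21.85
eef_pos: [412.4, 151.5, 11.4]
ee_rot: [-0.035, -0.705, -0.035, 0.707]
force: [-0.3, 0.2, 0.6]
grip_width: 0.749
```

Emit:
carry_out(
  targets=[
    {"x":0,"y":0,"z":0,"ax":0,"ay":0,"az":0,"hand":-1},
    {"x":0,"y":0,"z":0,"ax":0,"ay":0,"az":0,"hand":-1},
    {"x":0,"y":0,"z":0,"ax":0,"ay":0,"az":0,"hand":-1},
    {"x":0,"y":0,"z":0,"ax":0,"ay":0,"az":0,"hand":-1},
  ],
)

```text
time_s: 22.35
eef_pos: [414.0, 151.6, 13.9]
ee_rot: [0.034, 0.707, 0.034, -0.705]
force: [-0.7, -0.7, 5.7]
grip_width: 0.409
```

Emit:
carry_out(
  targets=[
    {"x":0,"y":0,"z":0.05,"ax":0,"ay":0,"az":0,"hand":-1},
    {"x":0,"y":0.01,"z":0.105,"ax":0,"ay":0,"az":0.1,"hand":-1},
    {"x":0.02,"y":0.03,"z":0.14,"ax":0,"ay":0,"az":0.28,"hand":-1},
    {"x":0.04,"y":0.06,"z":0.15,"ax":0,"ay":0,"az":0.46,"hand":-1},
    {"x":0.06,"y":0.09,"z":0.15,"ax":0,"ay":0,"az":0.64,"hand":-1},
  ],
)

```text
time_s: 22.98
eef_pos: [474.2, 242.5, 164.9]
ee_rot: [0.257, 0.661, 0.256, -0.657]
force: [0.9, 0.2, -1.3]
grip_width: 0.407
```

Emit:
carry_out(
  targets=[
    {"x":0.02,"y":0.03,"z":0,"ax":0,"ay":0,"az":0.18,"hand":-1},
    {"x":0.04,"y":0.06,"z":0,"ax":0,"ay":0,"az":0.36,"hand":-1},
    {"x":0.05,"y":0.08,"z":0,"ax":0,"ay":0,"az":0.54,"hand":-1},
    {"x":0.0515,"y":0.086,"z":0,"ax":0,"ay":0,"az":0.66,"hand":-1},
    {"x":0.0515,"y":0.086,"z":0,"ax":0,"ay":0,"az":0.66,"hand":-1},
  ],
)

```text
time_s: 23.6
eef_pos: [524.5, 327.7, 163.2]
ee_rot: [0.454, 0.542, 0.454, -0.541]
force: [-0.6, 0.2, -1.2]
grip_width: 0.408
```

```bash
python3 -c "
from h import *
im,c=snap('w11')"
```

```text
w11 t 23.6 tcp [524.5 327.7 163.2] jaw ang -0.175 F [-0.6  0.2 -1.2] w 0.408 cam [538. 411. 305.] dir [-0.06 -0.32 -0.95]
```

View pics/w11.png

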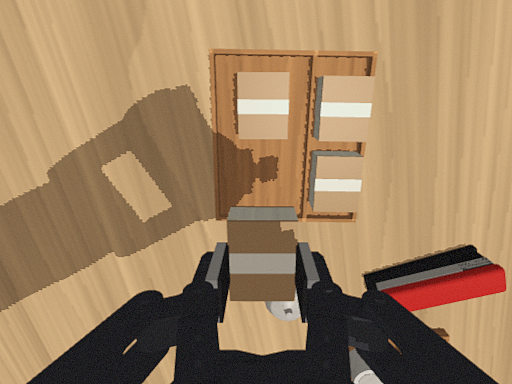

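pad_thick lies square in the bay at (263,106), with bay walls at cols 213 and 311 and rows 53 to 217. pad_thin is held level.

```bash
python3 - <<'E'
from h import *
im,c=load('w11')
P=onz(c,[(211,52),(376,53),(355,221),(214,220)],14)[:,:2]; print(P.round(1))
a=-.177
ux=np.array([np.cos(a),np.sin(a)]);uy=np.array([-ux[1],ux[0]])
for C in (P[0]+49*ux-84*uy, P[3]+49*ux+84*uy,P[2]-103*ux+84*uy): print("C",C,"y-37",C-37*uy)
b=mask_at(im,(0,0,140),(180,70,255),(225,92,300,120)); r=rect(c,b,38); print(r); x=r[:2]-np.array([531,364]); print("thick in tray",x@ux,x@uy)
E
```

```text
[[499.  454.3]
 [645.  427.8]
 [614.6 265.7]
 [464.4 293.4]]
C [532.42083204 363.03322047] y-37 [525.90597412 326.61129539]
C [527.47412329 367.46491439] y-37 [520.95926536 331.04298932]
C [528.03897138 366.56437241] y-37 [521.52411346 330.14244733]
[536.6 400.9  12.5  44.8  80. ]
thick in tray -0.9847426190570138 37.309519991206145
```

Emit:
carry_out(
  targets=[
    {"x":-0.001,"y":0.001,"z":-0.04,"ax":0,"ay":0,"az":0,"hand":-1},
    {"x":-0.001,"y":0.001,"z":-0.09,"ax":0,"ay":0,"az":0,"hand":-1},
    {"x":-0.001,"y":0.001,"z":-0.13,"ax":0,"ay":0,"az":0,"hand":-1},
    {"x":-0.001,"y":0.001,"z":-0.145,"ax":0,"ay":0,"az":0,"hand":-1},
    {"x":-0.001,"y":0.001,"z":-0.145,"ax":0,"ay":0,"az":0,"hand":-1},
  ],
)

```text
time_s: 24.28
eef_pos: [523.9, 328.3, 18.3]
ee_rot: [0.454, 0.542, 0.454, -0.542]
force: [-0.9, 0.7, -1.0]
grip_width: 0.408
```

Emit:
carry_out(
  targets=[
    {"x":0,"y":0,"z":0,"ax":0,"ay":0,"az":0,"hand":-0.1},
    {"x":0,"y":0,"z":0,"ax":0,"ay":0,"az":0,"hand":0},
    {"x":0,"y":0,"z":0,"ax":0,"ay":0,"az":0,"hand":0},
    {"x":0,"y":0,"z":0.02,"ax":0,"ay":0,"az":0,"hand":0.1},
    {"x":0,"y":0,"z":0.07,"ax":0,"ay":0,"az":0,"hand":0.2},
  ],
)

```text
time_s: 24.9
eef_pos: [522.7, 328.0, 87.5]
ee_rot: [-0.454, -0.541, -0.455, 0.543]
force: [1.4, -0.0, 0.8]
grip_width: 0.6
```

Emit:
carry_out(
  targets=[
    {"x":0,"y":0,"z":0.05,"ax":0,"ay":0,"az":0,"hand":0.2},
    {"x":-0.04,"y":0,"z":0.09,"ax":0,"ay":0,"az":0,"hand":0.2},
    {"x":-0.09,"y":0,"z":0.11,"ax":0,"ay":0,"az":0,"hand":0.2},
    {"x":-0.14,"y":0,"z":0.12,"ax":0,"ay":0,"az":0,"hand":0.2},
    {"x":-0.18,"y":0,"z":0.12,"ax":0,"ay":0,"az":0,"hand":0.2},
  ],
)

```text
time_s: 25.52
eef_pos: [342.1, 328.4, 209.6]
ee_rot: [0.455, 0.543, 0.454, -0.54]
force: [0.8, 0.0, 0.0]
grip_width: 0.597
```

```bash
python3 - <<'E'
from rig import ctrl,viewer
import cv2,numpy as np
s=ctrl.sense();print(s["time_s"],s["eef_pos"])
t=viewer.capture("top");v=viewer.capture("side")
a=cv2.resize(t[95:290,60:460],(800,390),interpolation=cv2.INTER_CUBIC)
cv2.imwrite("pics/f_top.png",a); cv2.imwrite("pics/f_side.png",cv2.resize(v[80:384,180:400],(434,600),interpolation=cv2.INTER_CUBIC))
E
```

```text
25.525 [342.11510383 328.44023049 209.57312584]
```

View pics/f_top.png

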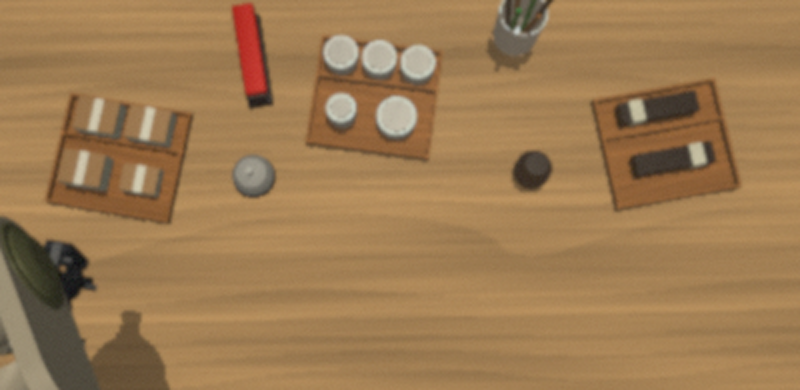

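View pics/f_side.png

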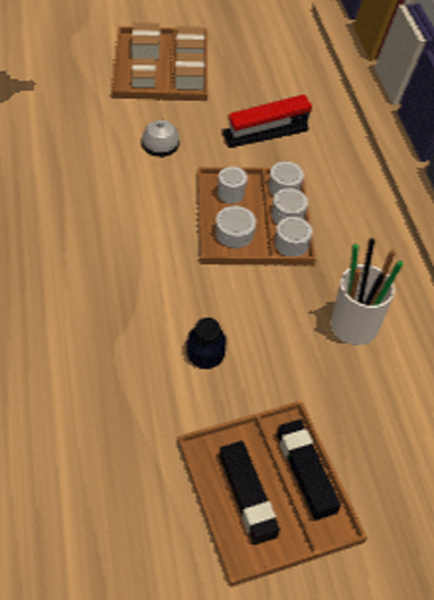

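Both final views show all five items lying flat and separate in the right bays. In the top crop they are the pads at (90,172) and (142,180), the tins at (341,111) and (397,118), and the box at (672,158). The bell and ink have not moved, and the arm is clear.

```bash
python3 -c "
from rig import finish_job
print(finish_job())"
```

```text
the job is handed in; nothing more can be done
None
```

All five items are back in their trays and the job is handed in, at about 25.5 s of simulated time. The two tins are in the tins bay, the two memo pads in the pads bay, and the pencil box lies lengthwise in the boxes bay. `finish_job()` gave no verdict.

**Last checks:** the final top and side pictures show every item upright, flat and separate inside its bay. The ink bottle and bell are still standing where they were, and the arm was clear of everything. From the wrist camera, the tall tin measured about 40 mm along its bay and the thick pad about 37 mm, both as planned. I only checked the wide tin, the thin pad and the pencil box by eye.

**What failed or disagreed:**
- The first move call was refused because it lacked some required keys, so nothing moved.
- The first wrist view put the pads tray about 12 mm away from where the top view had it. I measured again from close up, and the remaining spread of about 5 mm was well inside the bay's clearance.
- The wrist read about 6–10 N upward each time the fingers closed. It went away on lifting and was far below the limits.

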